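# Chock a drink can on the sloping display board

### The job

Lay the black chock bar with the yellow bands flat across the middle of the empty sloping board, square to the slope, and let it go. Then take the orange can out of its wire rest and lay it on its side on the board, parallel to the chock and just uphill of it; let the can go only once it bears on the chock, so that it never rolls off freely, and leave both there at rest. Do not knock the apple, the tub or the sanitizer bottle.

Things in the scene. Friction and masses are not known exactly. Their poses are not given: they have to be found in the camera images.
- deck: Fixed sloping board of pale wood on steel legs, 210 mm along the slope, 196 mm across. Origin: middle of its upper surface, about 58 mm above the counter. Its x axis points up the slope, away from the robot, 20 degrees above level; y lies level across the board; z is the normal of the surface. Side lips along the two sloping edges stand 8 mm above the surface and leave 180 mm between them; the lower and upper edges are open, so a can laid there alone rolls off.
- chock_center (a point): Centre of the chock, a loose black rubber bar with two yellow bands: 40 mm wide (its x), 120 mm long (its y), 20 mm high (its z), 0.3 kg, alike both ways round. Its rubber does not slip on the board. It starts flat on the counter, centre 10 mm up.
- can_center (a point): Centre of the orange drink can (66 mm diameter, 115 mm long, about 0.35 kg, closed, stiff); z is the can's axis, from base to top. It starts lying in the wire rest with its axis 30 degrees above level, top end up and away from the robot, its centre about 91 mm above the counter; lift it square to its axis.
- rest: Fixed wire rest holding the can. Origin: centre of the underside of its 150 x 84 mm base plate; x is the direction (level) towards the high end, z up. Two round rails under the can, 54 mm over their outsides, reach 7 mm above the can's lowest line; a 56 mm wide plate stops the can's base at the low end and ends 15 mm above the can's axis, measured square to it. The can's sides are free.
- apple: Red apple, about 77 mm, loose bystander. Origin under its centre.
- tub: Small yoghurt tub, 72 mm wide, 71 mm high, loose bystander. Origin under its centre.
- sanitizer: Pump bottle with a pink label, 180 mm high, loose bystander. Origin under its centre.
There are look-alikes about, which are no part of the job. Leave any purple look-alike of the part that bears chock_center alone.

How it is judged (in metres and radians):
On the way:
1. the chock lies flat across the board, let go, with the can not yet on the board (z of chock_center in the frame of deck between 0.005 and 0.015 m and x of chock_center in the frame of deck between -0.07 and 0.05 m and y of chock_center in the frame of deck between -0.04 and 0.04 m and angle between the y axis of chock_center and the y axis of deck, either way round below 0.25 rad and contact force between the fingers and chock below 0.05 N and distance between can_center and deck above 0.15 m), for 0.2 s.
At the end, for the whole second after the job is handed in: Chock flat on the board, across the slope within 14 degrees, centre within 40 mm of the board's middle line and 70 mm below to 50 mm above its middle. Can on its side on the board, parallel within 14 degrees, within 40 mm of the middle line, bearing on the chock. Both at rest (z of chock_center in the frame of deck between 0.005 and 0.015 m and x of chock_center in the frame of deck between -0.07 and 0.05 m and y of chock_center in the frame of deck between -0.04 and 0.04 m and angle between the y axis of chock_center and the y axis of deck, either way round below 0.25 rad and z of can_center in the frame of deck between 0.028 and 0.039 m and x of can_center in the frame of deck below 0.105 m and y of can_center in the frame of deck between -0.04 and 0.04 m and angle between the z axis of can_center and the y axis of deck, either way round below 0.25 rad and contact force between can and chock above 0.2 N and linear speed of each of can, chock below 0.02 m/s); the robot touches nothing.
It fails at once if the can rolls freely over the board, not held (faster than 8 rad/s: some 15 mm of free rolling) (distance between can_center and deck below 0.13 m and contact force between the fingers and can below 0.02 N and angular speed of can above 8 rad/s).
It fails at once if the apple, the tub or the sanitizer bottle is pushed more than 40 mm (distance of any of apple, tub, sanitizer from where it was at the start of the episode above 0.04 m).
It also fails if it takes over 61 s, if anything falls off the work surface, if the arm or the gripper's body presses on something with over 40 N, if the wrist force passes 120 N, or if a joint passes its speed limit or range.

### The arm

A 6-joint arm with a two-finger parallel gripper is mounted at the origin on a cart in front of the work surface, level with it; the furniture and walls round the work are solid. World frame = base frame: x ahead of the robot, y to its left, z up, the work surface at z = 0. Lengths are in mm, angles in rad, forces in N, time in s.
With the tool pointing down it reaches from about 350 to 775 mm from the base axis. Payload 7.3 kg.
Tool frame: the origin (TCP) lies at the very end of the fingers, on their centre line; the grasp point (between the pads) lies 19 mm behind it; z points along the fingers, y is the direction in which the jaws open and shut (so a half turn about z gives the same grasp; the last joint's range is limited). The gripper opens to 92 mm and grips with 3 to 60 N. Pads are 19 mm wide; open, the fingers measure 130 mm over their backs; the gripper's body (75 mm by 190 mm) begins 47 mm behind the grasp point.
Start: joints at [-1.271, 0.342, 1.524, -0, 1.275, -0.146], TCP at [226.393, -473.699, 226.741] pointing down, gripper open.
Joint ranges: [-2.53, 2.53], [-0.77, 2.02], [0.04, 2.7], [-1, 4.14], [0.28, 2.66], [-3.11, 3.11]. Speed limits (rad/s): [2.57, 2.57, 3.14, 3.14, 3.14, 3.14].

### API

Orientations are given as [roll, pitch, yaw] about the fixed x, y, z axes, in that order (R = Rz(yaw) Ry(pitch) Rx(roll)).
In Python, from plant import * gives the robot as it stands.
- The arm moves only by the tool arm_command, never from a script. Its argument "targets" is text: rows parted by semicolons, each of 7 numbers parted by spaces: the shift along the world's x, y, z in m, then the turn, a rotation vector about the world's x, y, z in degrees, then the finger opening in m, from 0 to 0.0918. A call has 1 to 5 rows; each row is the pose to reach, as a shift and turn from the pose commanded when the call began; what a row does not reach only later rows make up. A row lasts 1/10 s, in which the tool goes at most 50 mm and 8.59 degrees, less where a joint would pass 70% of its speed; a pose out of reach is approached as far as the arm can. A call with a gripper value outside its range is refused whole. The fingers move at their own pace and stop on an object; the grip force is fixed at half the most. Time passes only in rows, so rows that repeat a pose let the fingers close. It gives the time, the measured TCP pose, the force and the opening at its end, in the units of the state.
- get_obs(): the state, without advancing time (a new reading comes with each control period).
- capture(name): name is "scene" or "top" or "wrist"; returns a dict with "color" (400x640x3 uint8, red, green, blue), "range_z" (400x640 float32, mm along the optical axis (not along the pixel's ray), 0 where there is no reading), "camera_matrix" (3x3 intrinsics, pixels), "D" ([k1, k2, p1, p2, k3] as OpenCV has them; the pictures are not rectified), "rvec" (rotation vector, rad) and "tvec" (3), from world to camera coordinates, as OpenCV has them; the wrist camera has in their place "tool_from_camera" (4x4, takes a point from camera to tool coordinates, whose origin is the TCP and whose axes are the flange's). Camera axes: x right, y down, z forward; pixel columns grow to the right and rows downward; lengths in mm; the calibration is good to about 2 mm. A picture is of the moment at which its call begins: read the wrist's pose just before it.
- close_job(): hands the job in, once; it reports no verdict.
The state is a dict: "time": time; "joint_positions": joint angles; "dq": joint speeds; "tau": joint torques, N m; "tool_pos": TCP position; "tcp_rot": TCP orientation; "contact_force": force on the tool from outside, world axes, zero at the start; "moment": the same for the moment, N m; "grip_width": finger opening in mm.
Only numpy, scipy, OpenCV 4.12 (cv2) and the standard library are available. Lean on these libraries where they do the work, as an engineer would, in place of code of your own. Each camera call takes 0.05 s, during which the arm holds its last target. There are 200 camera calls.

## Working session

There is one attempt and no reset: what is moved stays moved. The work goes in short steps, Python scripts to look and compute and a tool call to move; the robot and the scene stay as the last step left them, time stands still between calls to the robot, and variables do not carry over. Pictures are saved under pics/ and viewed, about 8 in all and at most 12, crops included, and the job is handed in when it is done.

Besides the shell and the picture viewer there is one more tool, called as name(argument=value, ...), one argument or row to a line, values as JSON. arm_command: Moves the arm, as the interface text tells. Its arguments: {"type":"object","properties":{"targets":{"type":"string"}},"required":["targets"]}

```bash
mkdir -p pics; ls; cat > h.py <<'E'
import numpy as np, cv2, pickle, os
from scipy.spatial.transform import Rotation as R
def snap(n,f):
    from plant import get_obs,capture
    o=get_obs(); c=capture(n); c['obs']=o
    pickle.dump(c,open(f'pics/{f}.pkl','wb')); cv2.imwrite(f'pics/{f}.png',c['color'][:,:,::-1]); return c
def load(f): return pickle.load(open(f'pics/{f}.pkl','rb'))
def cloud(c):
    """400x640x3 world points (nan where none)"""
    K=np.array(c['camera_matrix'],float);D=np.array(c['D'],float)
    v,u=np.mgrid[0:400,0:640].astype(float)
    n=cv2.undistortPoints(np.stack([u.ravel(),v.ravel()],1)[:,None],K,D)[:,0]
    z=c['range_z'].astype(float).ravel().copy(); z[z==0]=np.nan
    p=np.c_[n*z[:,None],z]
    if 'rvec' in c:
        M=cv2.Rodrigues(np.array(c['rvec'],float))[0]; w=(p-np.array(c['tvec'],float).ravel())@M
    else:
        T=np.array(c['tool_from_camera']); o=c['obs']
        t=p@T[:3,:3].T+T[:3,3]
        w=R.from_euler('xyz',o['tcp_rot']).apply(t)+np.array(o['tool_pos'])
    return w.reshape(400,640,3)
E
python3 - <<'E'
from h import *
for n in('scene','top'):
    c=snap(n,n+'0')
print(c['obs']); 
E
```

```text
pics
{'time': 0.05, 'joint_positions': array([-1.27098878e+00,  3.42727292e-01,  1.52498683e+00, -2.94574973e-05,
        1.27542315e+00, -1.45984455e-01]), 'dq': array([-0.00206228, -0.00166747, -0.00136618, -0.00118546,  0.00077247,
        0.00047739]), 'tau': array([ 1.79991493e-03, -4.32422376e+01, -2.44994062e+01,  7.21302791e-02,
        5.22481988e-02, -2.50381970e-05]), 'tool_pos': array([ 226.26476847, -473.29364844,  226.05313775]), 'tcp_rot': array([-3.14006036e+00, -1.96821596e-04,  4.45800452e-01]), 'contact_force': array([-0.43422537, -0.31816902, -0.31229999]), 'moment': array([-0.04537108,  0.02690254,  0.01110427]), 'grip_width': 91.71572219682356}
```

View pics/scene0.png

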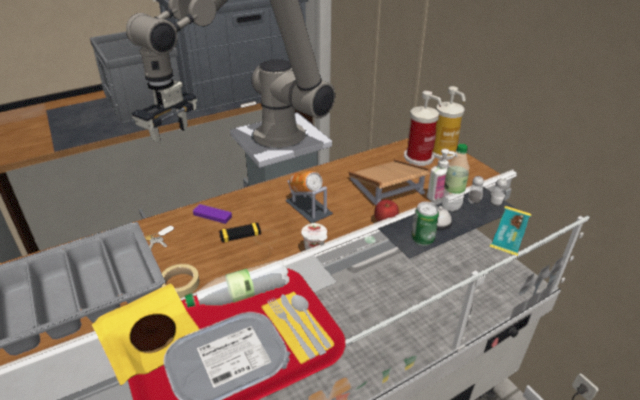

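View pics/top0.png

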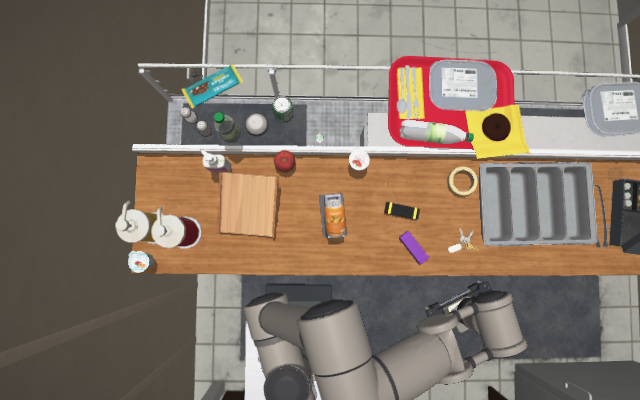

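The scene camera shows the black and yellow bar, can in rest and sloping board. In the top view the chock is at (402,211), the can at (335,215), the board at (248,205), the apple at (285,160), the tub at (358,161) and the sanitizer at (214,160). The purple decoy is at (413,248).

```bash
python3 - <<'E'
from h import *
c=load('top0');w=cloud(c)
for n,(u,v) in dict(chock=(402,211),can=(335,215),board=(248,205),apple=(285,160),tub=(358,161),san=(214,160),table=(380,240),table2=(300,240)).items(): print(n,w[v,u].round(1))
hsv=cv2.cvtColor(c['color'],cv2.COLOR_RGB2HSV)
# chock: points z 14..26 in window
def win(u0,u1,v0,v1): return w[v0:v1,u0:u1].reshape(-1,3),hsv[v0:v1,u0:u1].reshape(-1,3),c['color'][v0:v1,u0:u1].reshape(-1,3)
p,h,_=win(378,428,195,227)
m=(p[:,2]>12)&(p[:,2]<30);q=p[m]
print('chock n',m.sum(),'z',np.median(q[:,2]),cv2.minAreaRect(q[:,:2].astype(np.float32)),q[:,:2].mean(0))
# board
p,h,_=win(215,285,165,245)
m=(p[:,2]>15)&(p[:,2]<110);q=p[m]
A=np.c_[q[:,:2],np.ones(len(q))]
k=np.ones(len(q),bool)
for _ in range(5):
    s=np.linalg.lstsq(A[k],q[k,2],rcond=None)[0]; r=q[:,2]-A@s; k=abs(r)<4
nn=np.array([-s[0],-s[1],1]);nn/=np.linalg.norm(nn)
print('board n',k.sum(),'tilt',np.degrees(np.arccos(nn[2])),'updir',np.degrees(np.arctan2(s[1],s[0])),s)
rect=cv2.minAreaRect(q[abs(r)<14][:,:2].astype(np.float32));print(rect, 'zc',s@[*rect[0],1])
# can
p,h,_=win(312,352,188,242)
m=(p[:,2]>70)&(h[:,1]>100);q=p[m];print('can',len(q),q.min(0),q.max(0),q.mean(0))
p,h,_=win(310,360,185,245)
m=(p[:,2]>2)&(p[:,2]<200);q=p[m];print('restall',cv2.minAreaRect(q[:,:2].astype(np.float32)))
m=(p[:,2]>1.5)&(p[:,2]<9);q=p[m];print('restplate',m.sum(),cv2.minAreaRect(q[:,:2].astype(np.float32)))
for n,wd in dict(apple=(270,300,148,175),tub=(345,373,148,175),san=(200,230,148,175)).items():
    p,h,_=win(*wd);q=p[(p[:,2]>25)];print(n,q.min(0).round(),q.max(0).round())
cv2.imwrite('pics/crop.png',cv2.resize(c['color'][140:260,200:430,::-1],None,fx=3.4,fy=3.4,interpolation=cv2.INTER_CUBIC))
E
```

```text
chock [ 511.  -382.5   25.1]
can [ 488.2 -141.6  133.3]
board [524.  148.5  59.8]
apple [680.3  26.1  57.5]
tub [ 676.8 -223.1   72.6]
san [660.2 248.  147.6]
table [ 409.7 -308.3    3.1]
table2 [407.7 -27.4   2.2]
chock n 395 z 21.48201612870611 ((512.4639282226562, -383.19744873046875), (120.96749877929688, 40.216609954833984), 78.5108642578125) [ 512.15819807 -383.08753951]
board n 2633 tilt 19.536770485704107 updir -4.5813933332680135 [ 3.53707217e-01 -2.83430009e-02 -1.22313995e+02]
((535.2252197265625, 158.8072052001953), (212.03587341308594, 220.7317352294922), 85.35748291015625) zc 62.49795501938931
can 529 [ 414.95673861 -174.50621623   71.76829492] [ 521.58135002 -106.5396212   146.0345365 ] [ 471.87745358 -140.77797772  116.78190819]
restall ((498.863037109375, -148.49798583984375), (208.6866912841797, 174.03848266601562), 0.5399845242500305)
restplate 1042 ((498.86602783203125, -148.61883544921875), (208.8022918701172, 174.28024291992188), 0.5399845242500305)
apple [641. -21.  31.] [727.  80.  79.]
tub [ 646. -276.   26.] [ 730. -181.   79.]
san [622. 208.  27.] [724. 324. 185.]
```

View pics/crop.png

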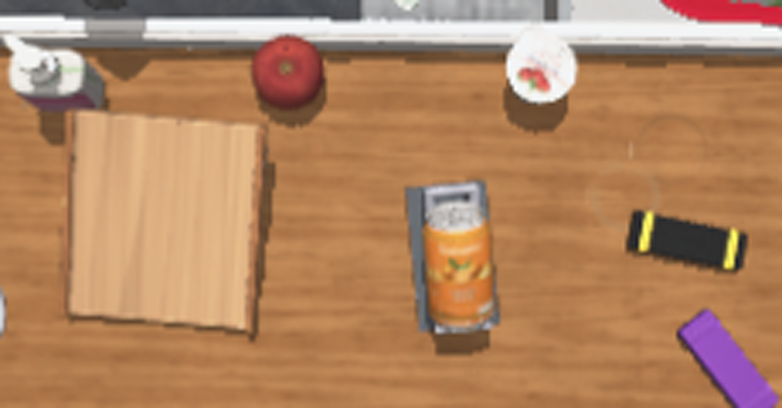

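Measurements are consistent: the chock is 121x40 mm with its top at about 21 mm, and the board tilts 19.5°. The chock is at (512,-383) with yaw -11.5°, so I'm moving over it.

arm_command(
  targets="0.286 0.0905 0 0 0 53 0.0918; 0.286 0.0905 0 0 0 53 0.0918; 0.286 0.0905 0 0 0 53 0.0918; 0.286 0.0905 0 0 0 53 0.0918; 0.286 0.0905 0 0 0 53 0.0918",
)

```text
time: 0.6
tool_pos: [466.4, -397.2, 226.4]
tcp_rot: [-3.141, -0.0, 1.202]
contact_force: [1.1, -0.4, 0.5]
grip_width: 92.0
```

```bash
python3 - <<'E'
from h import *
from scipy.optimize import least_squares
from plant import get_obs
o=get_obs();print(o['time'],o['tool_pos'],o['tcp_rot'])
c=load('top0');w=cloud(c);hsv=cv2.cvtColor(c['color'],cv2.COLOR_RGB2HSV)
K=np.array(c['camera_matrix'],float);D=np.array(c['D'],float);M=cv2.Rodrigues(np.array(c['rvec'],float))[0];C=-M.T@np.array(c['tvec'],float).ravel()
print('cam',C)
# deck corners by eye -> plane (outer edges incl. lips)
s=np.array([.3537,-.02834,-122.31])
P=[]
for u,v in [(72,112),(265,125),(252,335),(68,318)]:
    u,v=200+u/3.4,140+v/3.4
    n=cv2.undistortPoints(np.array([[[u,v]]]),K,D)[0,0];d=np.r_[n,1]@M
    t=(s[0]*C[0]+s[1]*C[1]+s[2]-C[2])/(d[2]-s[0]*d[0]-s[1]*d[1]);P.append(C+t*d)
P=np.array(P);print(P.round(1),P.mean(0).round(1),[np.linalg.norm(P[i]-P[(i+1)%4]).round() for i in range(4)])
# can
win=(slice(185,245),slice(310,360));p=w[win].reshape(-1,3);h=hsv[win].reshape(-1,3)
m=(p[:,2]>75)&(h[:,1]>120)&(h[:,0]<25);q=p[m]
def ax(x): y=x[0];return np.array([np.cos(y)*np.cos(x[3]),np.sin(y)*np.cos(x[3]),np.sin(x[3])])
def f(x):
    a=ax(x);d=q-np.array([472,x[1],x[2]]);return np.linalg.norm(np.cross(d,a),axis=1)-33
r=least_squares(f,[0,-141,89,.52],loss='soft_l1',f_scale=2);x=r.x;a=ax(x);print('can yaw,inc',np.degrees(x[[0,3]]),x[1:3],'rms',np.std(f(x)),len(q))
p2=p[(p[:,2]>60)];d=p2-np.array([472,x[1],x[2]]);rad=np.linalg.norm(np.cross(d,a),axis=1);t=d@a
k=rad<36;print('axial pct all',np.percentile(t[k],[0,1,5,50,95,99,100]).round(1)); print('hist',np.histogram(t[k],bins=np.arange(-90,100,10)))
print('base pt',[472,x[1],x[2]],a)
E
```

```text
0.6 [ 466.39156907 -397.21803852  226.35708349] [-3.14096104e+00 -2.20454543e-04  1.20185491e+00]
cam [ 404.77447227  -60.27271989 1457.04489142]
[[627.3 235.5  92.9]
 [616.2  46.3  94.3]
 [412.   61.5  21.7]
 [427.5 248.5  21.9]] [520.8 147.9  57.7] [np.float64(189.0), np.float64(217.0), np.float64(188.0), np.float64(213.0)]
can yaw,inc [ 6.28846234 29.11137758] [-143.23392441   86.77669949] rms 2.2314687929199137 500
axial pct all [-54.8 -48.6 -39.1  28.7  77.4  82.6  85.1]
hist (array([  0,   0,   0,   6,  29,  43,  51,  50,  51,  50,  47,  51,  55,
        47,  74, 132,  31,  21]), array([-90, -80, -70, -60, -50, -40, -30, -20, -10,   0,  10,  20,  30,
        40,  50,  60,  70,  80,  90]))
base pt [472, np.float64(-143.23392441466592), np.float64(86.77669948816482)] [0.86841875 0.09569732 0.48650888]
```

arm_command(
  targets="0.046 0.014 -0.106 0 0 9.6 0.0918; 0.046 0.014 -0.106 0 0 9.6 0.0918; 0.046 0.014 -0.106 0 0 9.6 0.0918; 0.046 0.014 -0.106 0 0 9.6 0.0918; 0.046 0.014 -0.106 0 0 9.6 0.0918",
)

```text
time: 1.1
tool_pos: [510.6, -385.4, 122.4]
tcp_rot: [3.14, 0.001, 1.362]
contact_force: [1.2, 0.3, 0.4]
grip_width: 91.9
```

```bash
python3 - <<'E'
from h import *
c=snap('wrist','w1');w=cloud(c);print(c['obs']['tool_pos'],c['obs']['tcp_rot'])
p=w.reshape(-1,3);m=(p[:,2]>13)&(p[:,2]<30)&(np.linalg.norm(p[:,:2]-[512,-383],axis=1)<75);q=p[m]
print(m.sum(),np.median(q[:,2]),cv2.minAreaRect(q[:,:2].astype(np.float32)))
E
```

```text
[ 510.61917039 -385.36414605  122.3643895 ] [3.14022336e+00 1.22756705e-03 1.36225485e+00]
7980 20.629613003137308 ((488.1786193847656, -376.06683349609375), (119.7125015258789, 92.3430404663086), 78.50395965576172)
```

View pics/w1.png

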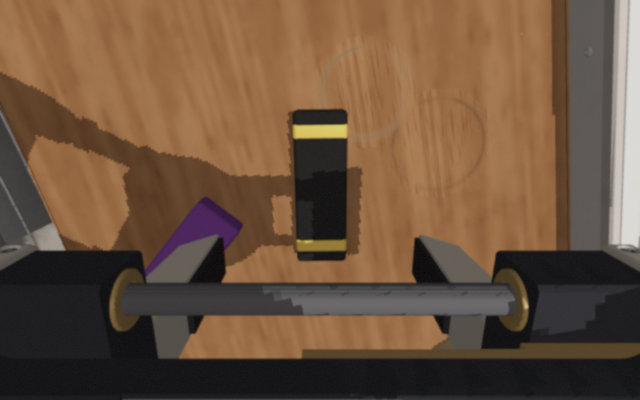

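The chock lies square to the jaws, centred about (320,185) px. The purple bar's nearest corner is at about (241,228), so I'm checking its distance from the finger path.

```bash
python3 - <<'E'
from h import *
c=load('w1');w=cloud(c)
q=w[100:266,286:356].reshape(-1,3);q=q[(q[:,2]>13)&(q[:,2]<30)]
r=cv2.minAreaRect(q[:,:2].astype(np.float32));print(r,np.median(q[:,2]))
hsv=cv2.cvtColor(c['color'],cv2.COLOR_RGB2HSV)
m=(hsv[...,0]>125)&(hsv[...,0]<155)&(hsv[...,1]>80)&(w[...,2]>10)&(w[...,2]<30)
q=w[m];a=np.radians(-11.5);e=np.array([[np.cos(a),np.sin(a)],[-np.sin(a),np.cos(a)]])
l=(q[:,:2]-np.array(r[0]))@e.T
print('purple in chock frame: y range, x max',l[:,1].min(),l[:,1].max(),l[:,0].max(), 'x max for |y|<14', l[abs(l[:,1])<14][:,0].max(initial=-999), [(y,l[abs(l[:,1]-y)<2][:,0].max(initial=-999)) for y in range(-20,60,8)])
E
```

```text
((513.486328125, -381.2236633300781), (119.82493591308594, 40.35826110839844), 78.72402954101562) 20.639226937222965
purple in chock frame: y range, x max -70.71431407755773 -8.651132019996814 -65.02600032338137 x max for |y|<14 -86.09220118852076 [(-20, np.float64(-76.62778971888643)), (-12, np.float64(-86.09220118852076)), (-4, np.float64(-999.0)), (4, np.float64(-999.0)), (12, np.float64(-999.0)), (20, np.float64(-999.0)), (28, np.float64(-999.0)), (36, np.float64(-999.0)), (44, np.float64(-999.0)), (52, np.float64(-999.0))]
```

arm_command(
  targets="0.001 0.002 -0.05 0 0 0 0.0918; 0.001 0.002 -0.09 0 0 0 0.0918; 0.001 0.002 -0.105 0 0 0 0.0918; 0.001 0.002 -0.105 0 0 0 0.0918; 0.001 0.002 -0.105 0 0 0 0.0918",
)

```text
time: 1.65
tool_pos: [512.7, -383.9, 18.3]
tcp_rot: [3.138, 0.002, 1.363]
contact_force: [0.3, 1.2, 0.8]
grip_width: 91.6
```

arm_command(
  targets="0 0.001 -0.012 0 0 0 0.0918; 0 0.001 -0.012 0 0 0 0.0918; 0 0.001 -0.013 0 0 0 0.0918; 0 0.001 -0.013 0 0 0 0.0918",
)

```text
time: 2.05
tool_pos: [511.9, -381.4, 3.1]
tcp_rot: [3.141, 0.0, 1.363]
contact_force: [-0.8, -0.3, 0.0]
grip_width: 91.6
```

arm_command(
  targets="0 0 0 0 0 0 0.03; 0 0 0 0 0 0 0.03; 0 0 0 0 0 0 0.03; 0 0 0 0 0 0 0.03; 0 0 0 0 0 0 0.03",
)

```text
time: 2.55
tool_pos: [511.7, -381.3, 2.7]
tcp_rot: [3.142, -0.0, 1.363]
contact_force: [-0.4, 1.0, 0.7]
grip_width: 56.3
```

arm_command(
  targets="0 0 0 0 0 0 0.03; 0 0 0 0 0 0 0.03; 0 0 0.03 0 0 0 0.03; 0 0 0.06 0 0 0 0.03; 0 0 0.06 0 0 0 0.03",
)

```text
time: 3.05
tool_pos: [513.6, -383.0, 66.6]
tcp_rot: [3.135, 0.004, 1.363]
contact_force: [0.3, -0.5, -2.4]
grip_width: 39.3
```

```bash
cat >> h.py <<'E'
def Rdeck(psi=-4.3,tilt=20): # columns deck x,y,z in world
    return (R.from_euler('z',psi,degrees=True)*R.from_euler('y',-tilt,degrees=True)).as_matrix()
def go(p,Rt,base=None,n=None):
    """print shift (m) and rotvec(deg) from measured pose to target"""
    from plant import get_obs
    o=get_obs(); R0=R.from_euler('xyz',o['tcp_rot']) ; p0=np.array(o['tool_pos'])
    print('now',p0.round(1),'target',np.round(p,1),'shift',((np.array(p)-p0)/1000).round(4),'turn',(R.from_matrix(Rt)*R0.inv()).as_rotvec(degrees=True).round(2))
E
python3 - <<'E'
from h import *
Rd=Rdeck();O=np.array([521,148,57.7])
Rt=np.c_[Rd[:,1],Rd[:,0],-Rd[:,2]]
print(np.linalg.det(Rt))
go(O+Rd@[-25,0,3],Rt); go(O+Rd@[-25,0,120],Rt)
E
```

```text
0.9999999999999999
now [ 513.6 -383.    66.6] target [496.6 149.8  52. ] shift [-0.017   0.5328 -0.0146] turn [ -2.55 -19.49   7.55]
now [ 513.6 -383.    66.6] target [456.6 152.8 161.9] shift [-0.0569  0.5358  0.0953] turn [ -2.55 -19.49   7.55]
```

arm_command(
  targets="0 0.02 0.045 0 0 0 0.03; 0 0.05 0.09 0 0 0 0.03; 0 0.08 0.13 0 0 0 0.03; -0.01 0.12 0.145 0 0 0 0.03; -0.01 0.16 0.145 0 0 0 0.03",
)

```text
time: 3.55
tool_pos: [501.7, -220.5, 209.5]
tcp_rot: [3.138, 0.001, 1.362]
contact_force: [0.5, 0.8, -3.2]
grip_width: 39.9
```

arm_command(
  targets="-0.02 0.36 0 -2.5 -19.5 7.5 0.03; -0.02 0.36 0 -2.5 -19.5 7.5 0.03; -0.02 0.36 0 -2.5 -19.5 7.5 0.03; -0.02 0.36 0 -2.5 -19.5 7.5 0.03; -0.02 0.36 0 -2.5 -19.5 7.5 0.03",
)

```text
time: 4.05
tool_pos: [486.0, 29.9, 206.5]
tcp_rot: [2.801, -0.005, 1.495]
contact_force: [1.6, -0.9, -2.7]
grip_width: 40.2
```

```bash
python3 - <<'E'
from h import *
Rd=Rdeck();O=np.array([521,148,57.7])
Rt=np.c_[Rd[:,1],Rd[:,0],-Rd[:,2]]
go(O+Rd@[-25,0,120],Rt)
E
```

```text
now [486.   29.9 206.5] target [456.6 152.8 161.9] shift [-0.0293  0.1229 -0.0446] turn [-0.31 -0.44  0.04]
```

arm_command(
  targets="-0.03 0.123 -0.02 -0.3 -0.4 0 0.03; -0.03 0.123 -0.02 -0.3 -0.4 0 0.03; -0.03 0.123 -0.045 -0.3 -0.4 0 0.03; -0.03 0.123 -0.045 -0.3 -0.4 0 0.03; -0.03 0.123 -0.045 -0.3 -0.4 0 0.03",
)

```text
time: 4.55
tool_pos: [456.7, 151.7, 161.2]
tcp_rot: [2.795, 0.001, 1.499]
contact_force: [0.9, -0.5, -2.1]
grip_width: 40.0
```

```bash
python3 - <<'E'
from h import *
c=snap('wrist','w2');w=cloud(c);print(c['obs']['tool_pos'],c['obs']['tcp_rot'])
t=snap('top','top1')
E
```

```text
[456.67966984 151.72736468 161.19265576] [2.79476047e+00 1.29140441e-03 1.49861774e+00]
```

View pics/w2.png

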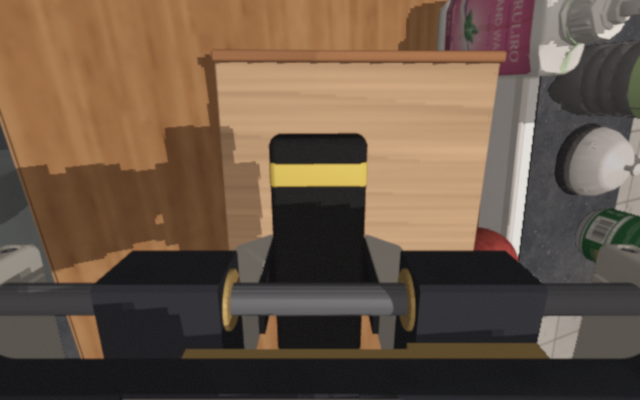

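The chock is held square at (318,200) px over the board. The +y lip runs from (213,55) to (503,57). Next I'm fitting the board from this depth image.

```bash
python3 - <<'E'
from h import *
c=load('w2');w=cloud(c)
# plane from clean wood
q=np.concatenate([w[75:125,240:480].reshape(-1,3),w[130:230,390:470].reshape(-1,3)]);q=q[np.isfinite(q[:,0])]
A=np.c_[q[:,:2],np.ones(len(q))];s=np.linalg.lstsq(A,q[:,2],rcond=None)[0]
print('rms',np.std(q[:,2]-A@s),'tilt',np.degrees(np.arctan(np.hypot(*s[:2]))),'yaw',np.degrees(np.arctan2(s[1],s[0])))
K=np.array(c['camera_matrix'],float);D=np.array(c['D'],float);T=np.array(c['tool_from_camera']);o=c['obs'];Rw=R.from_euler('xyz',o['tcp_rot']);
C=Rw.apply(T[:3,3])+o['tool_pos']
def ray(u,v,off=0):
    n=cv2.undistortPoints(np.array([[[u,v]]],float),K,D)[0,0];d=Rw.apply(T[:3,:3]@np.r_[n,1])
    t=(s[0]*C[0]+s[1]*C[1]+s[2]+off-C[2])/(d[2]-s[0]*d[0]-s[1]*d[1]);return C+t*d
Rd=Rdeck();O=np.array([521,148,57.7])
for nm,(u,v) in dict(lipL=(217,62),lipR=(500,62),lowedge=(235,240),upedge=(478,235),lowmid=(224,130)).items():
    p=ray(u,v);print(nm,p.round(1),'deck',(Rd.T@(p-O)).round(1))
# plane at estimated deck origin, chock in hand top pose
print('plane z at O',s@[521,148,1])
q=w[140:160,290:350].reshape(-1,3);print('chock top', np.nanmedian((q-np.array(o['tool_pos']))@Rw.as_matrix(),0))
E
```

```text
rms 0.7390955775321159 tilt 20.039902951203175 yaw -4.37974178673141
lipL [435.1 250.8  23.8] deck [-99.3  96.1   0.1]
lipR [629.1 236.8  94.8] deck [107.8  96.6   0.2]
lowedge [428.3 109.5  25.3] deck [-95.3 -45.3   0.2]
upedge [620.7 100.4  95.5] deck [109.7 -40.    0.3]
lowmid [432.8 201.6  24.3] deck [-97.8  46.8   0.1]
plane z at O 57.91220955760761
chock top [ 55.45600234   0.80781912 -17.7298353 ]
```

```bash
cat >> h.py <<'E'
RD=Rdeck(-4.35); OD=np.array([521,148,57.7])+Rdeck()@[5.5,6,.2]
E
python3 - <<'E'
from h import *
Rt=np.c_[RD[:,1],RD[:,0],-RD[:,2]]; print(OD)
go(OD+RD@[-25,0,12],Rt);go(OD+RD@[-25,0,3],Rt)
E
```

```text
[526.53542219 153.60072639  59.76904931]
now [458.3 150.7 162.8] target [499.  155.7  62.5] shift [ 0.0407  0.005  -0.1003] turn [ 0.02  0.07 -0.05]
now [458.3 150.7 162.8] target [502.1 155.5  54. ] shift [ 0.0438  0.0048 -0.1088] turn [ 0.02  0.07 -0.05]
```

arm_command(
  targets="0.02 0.0025 -0.047 0 0 0 0.03; 0.033 0.005 -0.08 0 0 0 0.03; 0.04 0.005 -0.1 0 0 0 0.03; 0.04 0.005 -0.1 0 0 0 0.03; 0.04 0.005 -0.1 0 0 0 0.03",
)

```text
time: 5.15
tool_pos: [498.5, 155.3, 63.4]
tcp_rot: [2.791, 0.0, 1.494]
contact_force: [-0.1, 0.4, -2.6]
grip_width: 39.8
```

```bash
python3 - <<'E'
from h import *
from plant import get_obs
o=get_obs();print(RD.T@(np.array(o['tool_pos'])-OD),o['contact_force'])
E
```

```text
[-25.17760598  -0.41502291  12.97668591] [-0.07064384  0.42041384 -2.62577235]
```

Stepping down along the board normal, (0.34,0,-0.94), while watching the force.

arm_command(
  targets="0.002 0 -0.006 0 0 0 0.03; 0.0025 0 -0.007 0 0 0 0.03; 0.0025 0 -0.0075 0 0 0 0.03; 0.0025 0 -0.0075 0 0 0 0.03; 0.0025 0 -0.0075 0 0 0 0.03",
)

```text
time: 5.65
tool_pos: [500.4, 156.5, 55.6]
tcp_rot: [2.791, -0.0, 1.496]
contact_force: [-1.3, -0.2, -3.0]
grip_width: 40.1
```

arm_command(
  targets="0.0005 0 -0.0015 0 0 0 0.03; 0.0005 0 -0.0015 0 0 0 0.03; 0.0005 0 -0.0015 0 0 0 0.03",
)

```text
time: 5.95
tool_pos: [500.8, 156.4, 53.7]
tcp_rot: [2.791, 0.0, 1.496]
contact_force: [-0.3, -0.2, -2.4]
grip_width: 39.7
```

arm_command(
  targets="0.0003 0 -0.001 0 0 0 0.03; 0.0003 0 -0.001 0 0 0 0.03",
)

```text
time: 6.15
tool_pos: [501.2, 156.4, 52.8]
tcp_rot: [2.791, -0.0, 1.496]
contact_force: [-1.0, 1.1, -2.1]
grip_width: 39.5
```

```bash
python3 - <<'E'
from h import *
from plant import get_obs
o=get_obs();print(RD.T@(np.array(o['tool_pos'])-OD),o['contact_force'])
E
```

```text
[-26.30896542   0.86151114   2.14776178] [-0.95059139  1.06780856 -2.08786527]
```

arm_command(
  targets="0.0003 0 -0.001 0 0 0 0.03; 0.0003 0 -0.001 0 0 0 0.03",
)

```text
time: 6.35
tool_pos: [501.3, 156.4, 52.7]
tcp_rot: [2.791, 0.0, 1.496]
contact_force: [-8.1, 0.0, 12.1]
grip_width: 39.9
```

arm_command(
  targets="0.0003 0 -0.001 0 0 0 0.03; 0.0003 0 -0.001 0 0 0 0.03",
)

```text
time: 6.55
tool_pos: [501.3, 156.4, 52.7]
tcp_rot: [2.79, 0.0, 1.496]
contact_force: [-14.3, -1.1, 25.3]
grip_width: 39.6
```

Contact is made, with about 25 N along the board normal. I'm easing off 1.5 mm, opening and retreating.

arm_command(
  targets="-0.0005 0 0.0015 0 0 0 0.03; -0.0005 0 0.0015 0 0 0 0.06; -0.0005 0 0.0015 0 0 0 0.07; -0.0005 0 0.0015 0 0 0 0.07; -0.0005 0 0.0015 0 0 0 0.07",
)

```text
time: 7.05
tool_pos: [501.4, 156.3, 52.1]
tcp_rot: [2.791, 0.0, 1.496]
contact_force: [-0.2, -0.6, -0.7]
grip_width: 67.0
```

arm_command(
  targets="-0.001 0 0.004 0 0 0 0.07; -0.01 0 0.03 0 0 0 0.07; -0.027 0 0.075 0 0 0 0.0918; -0.044 0 0.12 0 0 0 0.0918; -0.044 0 0.12 0 0 0 0.0918",
)

```text
time: 7.55
tool_pos: [458.7, 157.3, 178.3]
tcp_rot: [2.781, -0.004, 1.497]
contact_force: [0.0, 0.5, 0.1]
grip_width: 89.0
```

```bash
python3 - <<'E'
from h import *
c=snap('wrist','w3');w=cloud(c);d=(w-OD)@RD
m=(d[...,2]>13)&(d[...,2]<27)&(abs(d[...,1])<80)&(abs(d[...,0]+25)<50)&(c['color'].max(-1)<260)
q=d[m];print(m.sum(),np.median(q[:,2]),cv2.minAreaRect(q[:,:2].astype(np.float32)),q.min(0),q.max(0))
# can target
a=R.from_euler('z',6.3,degrees=True).as_matrix()@np.array([np.cos(np.pi/6),0,.5])
Cc=np.array([480,-142.4,91.])
side=np.cross(a,[0,0,1]);side/=np.linalg.norm(side) # -y-ish
dz=np.cross(side,-a)*1; 
if dz[2]>0: dz=-dz
ty=side;tx=np.cross(ty,dz);Rt=np.c_[tx,ty,dz];print(Rt.round(3),np.linalg.det(Rt))
go(Cc-120*dz,Rt); go(Cc+12*dz,Rt)
E
```

```text
7178 19.92731486005784 ((-25.58106231689453, 1.3142967224121094), (40.131675720214844, 119.45592498779297), 0.5264933109283447) [-46.09226171 -58.41087897  13.37349807] [-5.42110251 60.941115   22.84802873]
[[ 0.861  0.11   0.497]
 [ 0.095 -0.994  0.055]
 [ 0.5    0.    -0.866]] 1.0000000000000004
now [458.3 156.9 175.6] target [ 420.4 -149.   194.9] shift [-0.0379 -0.3059  0.0193] turn [ 37.61  -6.57 -71.37]
now [458.3 156.9 175.6] target [ 486.  -141.7   80.6] shift [ 0.0277 -0.2987 -0.095 ] turn [ 37.61  -6.57 -71.37]
```

View pics/w3.png

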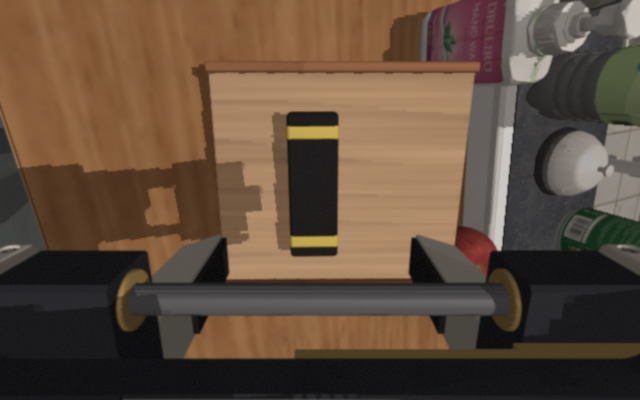

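The chock lies flat at deck (-25.6, 1.3), 0.5° off square, and is released. Now to the can.

arm_command(
  targets="-0.04 -0.306 0.06 37.6 -6.6 -71.4 0.0918; -0.04 -0.306 0.06 37.6 -6.6 -71.4 0.0918; -0.04 -0.306 0.06 37.6 -6.6 -71.4 0.0918; -0.04 -0.306 0.06 37.6 -6.6 -71.4 0.0918; -0.04 -0.306 0.06 37.6 -6.6 -71.4 0.0918",
)

```text
time: 8.1
tool_pos: [424.7, -88.7, 219.4]
tcp_rot: [2.878, -0.34, 0.808]
contact_force: [1.3, -0.6, -0.7]
grip_width: 91.9
```

```bash
cat >> h.py <<'E'
def can_tool(yaw=6.3,inc=30):
    a=R.from_euler('z',yaw,degrees=True).as_matrix()@np.array([np.cos(np.radians(inc)),0,np.sin(np.radians(inc))])
    ty=np.cross(a,[0,0,1]);ty/=np.linalg.norm(ty);dz=np.cross(a,ty)
    return a,np.c_[a,ty,dz] if dz[2]<0 else None
E
python3 - <<'E'
from h import *
a,Rt=can_tool();print(Rt)
go(np.array([480,-142.4,91])-110*Rt[:,2],Rt)
E
```

```text
[[ 0.86079544  0.10973431  0.49698048]
 [ 0.0950327  -0.99396096  0.05486716]
 [ 0.5         0.         -0.8660254 ]]
now [424.7 -88.7 219.4] target [ 425.3 -148.4  186.3] shift [ 0.0006 -0.0597 -0.0332] turn [ 17.21  -3.35 -33.33]
```

arm_command(
  targets="0 -0.06 -0.01 17.2 -3.3 -33.3 0.0918; 0 -0.06 -0.01 17.2 -3.3 -33.3 0.0918; 0 -0.06 -0.03 17.2 -3.3 -33.3 0.0918; 0 -0.06 -0.033 17.2 -3.3 -33.3 0.0918; 0 -0.06 -0.033 17.2 -3.3 -33.3 0.0918",
)

```text
time: 8.6
tool_pos: [424.2, -146.9, 184.4]
tcp_rot: [-3.138, -0.519, 0.108]
contact_force: [1.3, -0.6, 0.3]
grip_width: 91.6
```

```bash
python3 - <<'E'
from h import *
from scipy.optimize import least_squares
c=snap('wrist','w4');w=cloud(c);print(c['obs']['tool_pos'],c['obs']['tcp_rot'])
hsv=cv2.cvtColor(c['color'],cv2.COLOR_RGB2HSV)
m=(hsv[...,0]<25)&(hsv[...,1]>120)&(w[...,2]>70)&(np.linalg.norm(w-[480,-142,91],axis=-1)<90)
q=w[m][::7]
ax=lambda x:np.array([np.cos(x[0])*np.cos(x[3]),np.sin(x[0])*np.cos(x[3]),np.sin(x[3])])
f=lambda x:np.linalg.norm(np.cross(q-np.array([480,x[1],x[2]]),ax(x)),axis=1)-33
r=least_squares(f,[.1,-142,91,.52],loss='soft_l1',f_scale=2);x=r.x;a=ax(x)
print('yaw,inc',np.degrees(x[[0,3]]),x[1:3],np.std(f(x)),len(q))
P=w.reshape(-1,3);d=P-np.array([480,x[1],x[2]]);rad=np.linalg.norm(np.cross(d,a),axis=1);t=d@a;k=(rad<34.5)&(P[:,2]>40)
print(np.histogram(t[k],bins=np.arange(-100,110,5)))
E
```

```text
[ 424.16607687 -146.93514847  184.38994512] [-3.13824361 -0.51881108  0.10775029]
yaw,inc [ 6.19556371 29.05151627] [-140.4425696    90.56558833] 1.0202647180037674 1361
(array([  0,   0,   0,   0,   0,   0,   0, 119, 223, 234, 328, 478, 496,
       511, 529, 529, 536, 541, 549, 552, 555, 576, 582, 580, 602, 595,
       588, 572, 681, 646, 593, 640, 115, 429, 354,   0,   0,   0,   0,
         0,   0]), array([-100,  -95,  -90,  -85,  -80,  -75,  -70,  -65,  -60,  -55,  -50,
        -45,  -40,  -35,  -30,  -25,  -20,  -15,  -10,   -5,    0,    5,
         10,   15,   20,   25,   30,   35,   40,   45,   50,   55,   60,
         65,   70,   75,   80,   85,   90,   95,  100,  105]))
```

View pics/w4.png

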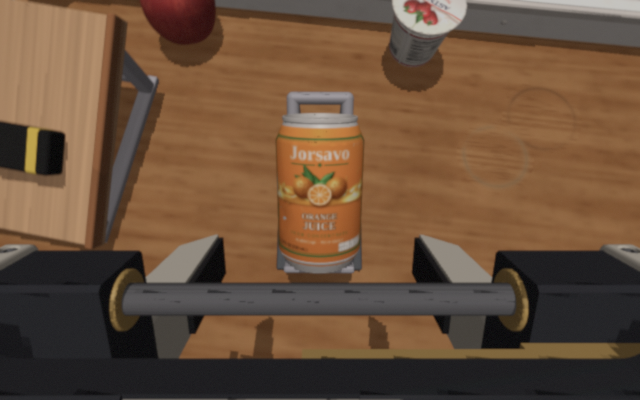

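The can at (320,190) px is aligned with the jaws, and the fit gives a centre of about (481.5,-141,91), matching the stated 91 mm. Now approaching square to its axis.

```bash
python3 - <<'E'
from h import *
a,Rt=can_tool()
C=np.array([481.5,-141,91])
go(C-40*Rt[:,2],Rt);go(C+12*Rt[:,2],Rt)
E
```

```text
now [ 424.4 -146.9  184.8] target [ 461.6 -143.2  125.6] shift [ 0.0372  0.0037 -0.0592] turn [-0.12 -0.25  0.03]
now [ 424.4 -146.9  184.8] target [ 487.5 -140.3   80.6] shift [ 0.0631  0.0065 -0.1042] turn [-0.12 -0.25  0.03]
```

arm_command(
  targets="0.023 0.002 -0.038 0 0 0 0.0918; 0.037 0.0037 -0.062 0 0 0 0.0918; 0.037 0.0037 -0.062 0 0 0 0.0918; 0.037 0.0037 -0.062 0 0 0 0.0918",
)

```text
time: 9.05
tool_pos: [462.0, -142.8, 124.2]
tcp_rot: [3.14, -0.52, 0.118]
contact_force: [0.4, -0.0, 0.1]
grip_width: 91.6
```

```bash
python3 - <<'E'
from h import *
a,Rt=can_tool()
C=np.array([481.5,-141,91])
go(C+12*Rt[:,2],Rt)
E
```

```text
now [ 462.  -142.8  124.2] target [ 487.5 -140.3   80.6] shift [ 0.0255  0.0025 -0.0436] turn [ 0.11 -0.2  -0.42]
```

arm_command(
  targets="0.012 0.0012 -0.021 0 0 -0.4 0.0918; 0.02 0.002 -0.034 0 0 -0.4 0.0918; 0.0255 0.0025 -0.0435 0 0 -0.4 0.0918; 0.0255 0.0025 -0.0435 0 0 -0.4 0.0918; 0.0255 0.0025 -0.0435 0 0 -0.4 0.0918",
)

```text
time: 9.55
tool_pos: [488.0, -141.1, 82.5]
tcp_rot: [3.137, -0.523, 0.111]
contact_force: [-0.9, -0.1, 0.8]
grip_width: 91.6
```

arm_command(
  targets="0 0 0 0 0 0 0.05; 0 0 0 0 0 0 0.05; 0 0 0 0 0 0 0.05; 0 0 0 0 0 0 0.05; 0 0 0 0 0 0 0.05",
)

```text
time: 10.05
tool_pos: [487.9, -140.2, 81.7]
tcp_rot: [3.139, -0.522, 0.111]
contact_force: [-1.6, 2.2, 5.4]
grip_width: 63.7
```

arm_command(
  targets="0 0 0 0 0 0 0.05; 0 0 0 0 0 0 0.05; 0 0 0 0 0 0 0.05",
)

```text
time: 10.35
tool_pos: [488.0, -140.3, 81.7]
tcp_rot: [3.139, -0.522, 0.111]
contact_force: [-3.0, 3.5, 5.7]
grip_width: 63.5
```

```bash
python3 - <<'E'
from h import *
c=snap('wrist','w5');s=snap('scene','s5');print(c['obs']['grip_width'],c['obs']['contact_force'],c['obs']['moment'])
a=c['color'][180:400,100:540,::-1]; b=s['color'][140:240,260:360,::-1]
b=cv2.resize(b,(330,330),interpolation=cv2.INTER_CUBIC); a=cv2.copyMakeBorder(a,0,110,0,0,cv2.BORDER_CONSTANT)
cv2.imwrite('pics/g5.png',np.hstack([a,b]))
E
```

```text
63.539206622551 [-2.98539295  3.47979926  5.74458733] [0.49170657 0.22601358 0.27732214]
```

View pics/g5.png

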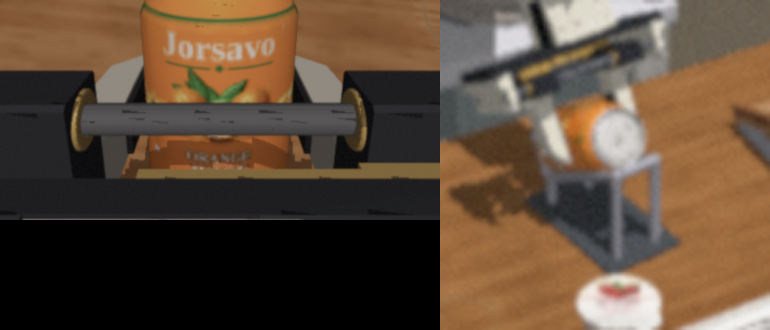

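The reading is 63.5 mm wide, with about 6 N pushing the tool up. That suggests the pads are biting above the can's axis, so I'm reopening and going 5 mm deeper.

arm_command(
  targets="0 0 0 0 0 0 0.0918; 0 0 0 0 0 0 0.0918; 0 0 0 0 0 0 0.0918; 0 0 0 0 0 0 0.0918; 0.0025 0 -0.0043 0 0 0 0.0918",
)

```text
time: 10.95
tool_pos: [490.6, -141.0, 77.3]
tcp_rot: [3.137, -0.522, 0.111]
contact_force: [-0.1, 0.4, 0.2]
grip_width: 91.5
```

arm_command(
  targets="0 0 0 0 0 0 0.05; 0 0 0 0 0 0 0.05; 0 0 0 0 0 0 0.05; 0 0 0 0 0 0 0.05; 0 0 0 0 0 0 0.05",
)

```text
time: 11.45
tool_pos: [490.4, -140.0, 77.1]
tcp_rot: [3.139, -0.522, 0.111]
contact_force: [0.4, 3.5, 0.0]
grip_width: 63.1
```

arm_command(
  targets="0 0 0 0 0 0 0.05; 0 0 0 0 0 0 0.05",
)

```text
time: 11.65
tool_pos: [490.4, -140.0, 77.2]
tcp_rot: [3.139, -0.522, 0.111]
contact_force: [1.3, 5.1, 3.3]
grip_width: 63.2
```

The width is unchanged at 63.2 mm, so it is pad compliance and the pads do cover the diameter. Lifting square to the axis.

arm_command(
  targets="-0.005 -0.0005 0.0087 0 0 0 0.05; -0.0125 -0.0013 0.0217 0 0 0 0.05; -0.025 -0.0027 0.0433 0 0 0 0.05; -0.04 -0.0044 0.07 0 0 0 0.05; -0.055 -0.006 0.095 0 0 0 0.05",
)

```text
time: 12.15
tool_pos: [434.5, -147.3, 172.6]
tcp_rot: [3.137, -0.521, 0.111]
contact_force: [-0.3, -0.2, -1.7]
grip_width: 63.7
```

arm_command(
  targets="-0.01 0 0.05 0 0 0 0.05; -0.01 0 0.09 0 0 0 0.05; -0.01 0 0.09 0 0 0 0.05",
)

```text
time: 12.45
tool_pos: [427.2, -149.4, 267.8]
tcp_rot: [3.126, -0.529, 0.115]
contact_force: [0.4, 0.5, -2.1]
grip_width: 63.5
```

```bash
cat >> h.py <<'E'
def place_tool(theta=12):
    # tool y = deck x side, tool z = down, tilted theta from -normal toward downslope
    t=np.radians(theta); x,y,n=RD.T
    dz=-np.cos(t)*n-np.sin(t)*x; ty=np.cos(t)*x-np.sin(t)*n
    return np.c_[np.cross(ty,dz),ty,dz]
E
python3 - <<'E'
from h import *
c=snap('wrist','w6');w=cloud(c);o=c['obs'];print(o['contact_force'],o['moment'],o['grip_width'])
d=R.from_euler('xyz',o['tcp_rot']).inv().apply((w.reshape(-1,3)-np.array(o['tool_pos']))).reshape(400,640,3)
cv2.imwrite('pics/w6s.png',c['color'][:,:,::-1])
hsv=cv2.cvtColor(c['color'],cv2.COLOR_RGB2HSV)
m=(abs(d[...,1])<31)&(d[...,2]>-60)&(d[...,2]<20)&(abs(d[...,0])<110)&(d[...,0]>10)
q=d[m]
for x in range(10,90,5):
    k=abs(q[:,0]-x)<2.5
    if k.sum()>5: print(x,k.sum(),'top z(min)',np.percentile(q[k,2],5).round(1),'y ctr',((q[k,1].min()+q[k,1].max())/2).round(1))
Rt=place_tool();print(np.linalg.det(Rt))
# can centre target at deck: x=-25.6+20+30.3+?, z=33 ; tcp = centre+16.5*dz
tgt=np.array([-25.6+20+30.3,1,33])
P=OD+RD@tgt+16.5*Rt[:,2];print('final tcp',P)
go(P+np.array([-20,0,110]),Rt)
E
```

```text
[ 0.41315505  0.48523688 -2.10611175] [-0.02523281  0.48241962 -0.01869579] 63.523473239777225
10 280 top z(min) -44.4 y ctr 0.0
15 1502 top z(min) -50.2 y ctr -0.0
20 1955 top z(min) -50.5 y ctr -0.0
25 2047 top z(min) -50.6 y ctr -0.0
30 2079 top z(min) -50.7 y ctr -0.0
35 2188 top z(min) -50.7 y ctr -0.2
40 2651 top z(min) -50.2 y ctr 0.0
45 2510 top z(min) -48.2 y ctr -0.7
50 3159 top z(min) -45.7 y ctr -0.7
55 2863 top z(min) -45.0 y ctr -0.6
1.0000000000000004
final tcp [540.79040675 153.51926674  82.8873802 ]
now [ 426.2 -148.2  264.6] target [520.8 153.5 192.9] shift [ 0.0946  0.3018 -0.0717] turn [-28.75  16.89  75.16]
```

View pics/w6.png

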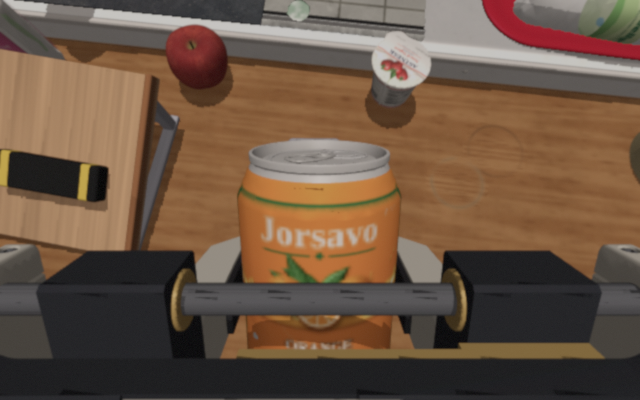

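The can is held centred, with its axis about 17 mm behind the TCP, parallel to the tool's x axis. Carrying it over the board at height.

arm_command(
  targets="0.095 0.3 0 -28.7 16.9 75.2 0.05; 0.095 0.3 0 -28.7 16.9 75.2 0.05; 0.095 0.3 0 -28.7 16.9 75.2 0.05; 0.095 0.3 0 -28.7 16.9 75.2 0.05; 0.095 0.3 0 -28.7 16.9 75.2 0.05",
)

```text
time: 13.0
tool_pos: [500.5, 93.6, 259.8]
tcp_rot: [2.971, -0.263, 0.873]
contact_force: [2.2, -0.8, -1.6]
grip_width: 63.5
```

```bash
python3 - <<'E'
from h import *
Rt=place_tool();P=OD+RD@[24.7,1,33]+17.2*Rt[:,2]
go(P+np.array([-20,0,150]),Rt)
E
```

```text
now [500.5  93.6 259.8] target [520.9 153.5 232.2] shift [ 0.0204  0.0599 -0.0276] turn [-13.51   7.43  35.67]
```

arm_command(
  targets="0.02 0.06 -0.028 -13.5 7.4 35.7 0.05; 0.02 0.06 -0.028 -13.5 7.4 35.7 0.05; 0.02 0.06 -0.028 -13.5 7.4 35.7 0.05; 0.02 0.06 -0.028 -13.5 7.4 35.7 0.05; 0.02 0.06 -0.028 -13.5 7.4 35.7 0.05",
)

```text
time: 13.5
tool_pos: [520.3, 152.1, 230.9]
tcp_rot: [3.004, -0.002, 1.497]
contact_force: [-0.2, 0.0, -2.3]
grip_width: 63.5
```

```bash
python3 - <<'E'
from h import *
Rt=place_tool()
for d in ([34,1,33+60],[34,1,33+25]): P=OD+RD@d+17.2*Rt[:,2]; go(P,Rt)
E
```

```text
now [520.3 152.1 230.9] target [529.1 154.4 141.8] shift [ 0.0088  0.0023 -0.0892] turn [-0.14 -0.12 -0.1 ]
now [520.3 152.1 230.9] target [541.1 153.5 108.9] shift [ 0.0208  0.0014 -0.1221] turn [-0.14 -0.12 -0.1 ]
```

arm_command(
  targets="0.005 0.001 -0.045 0 0 0 0.05; 0.009 0.002 -0.085 0 0 0 0.05; 0.018 0.0015 -0.112 0 0 0 0.05; 0.021 0.0015 -0.122 0 0 0 0.05; 0.021 0.0015 -0.122 0 0 0 0.05",
)

```text
time: 14.0
tool_pos: [540.7, 152.8, 109.3]
tcp_rot: [3.004, -0.004, 1.49]
contact_force: [0.2, -1.0, -3.5]
grip_width: 63.5
```

```bash
cat >> h.py <<'E'
def where():
    from plant import get_obs
    o=get_obs();Rn=R.from_euler('xyz',o['tcp_rot']).as_matrix()
    print('can centre in deck',((np.array(o['tool_pos'])-17.2*Rn[:,2]-OD)@RD).round(1),'force deck',(np.array(o['contact_force'])@RD).round(1),'grip',round(o['grip_width'],1))
E
python3 - <<'E'
from h import *
where();Rt=place_tool()
for d in ([30,1,33+5],): P=OD+RD@d+17.2*Rt[:,2]; go(P,Rt)
E
```

```text
can centre in deck [33.9  0.2 58.6] force deck [-0.9 -1.  -3.4] grip 63.5
now [540.7 152.8 109.3] target [544.1 153.3  88.7] shift [ 0.0035  0.0004 -0.0206] turn [-0.22 -0.1   0.28]
```

arm_command(
  targets="0.002 0.0005 -0.012 0 0 0 0.05; 0.0035 0.0005 -0.0205 0 0 0 0.05; 0.0035 0.0005 -0.0205 0 0 0 0.05; 0.0035 0.0005 -0.0205 0 0 0 0.05; 0.0035 0.0005 -0.0205 0 0 0 0.05",
)

```text
time: 14.5
tool_pos: [545.8, 153.6, 92.3]
tcp_rot: [2.997, -0.005, 1.49]
contact_force: [-0.5, -0.4, -2.2]
grip_width: 63.7
```

```bash
python3 -c "
from h import *
where()"
```

```text
can centre in deck [32.7  1.4 40.9] force deck [-1.1 -0.4 -1.9] grip 63.7
```

arm_command(
  targets="0.0015 0 -0.004 0 0 0 0.05; 0.0015 0 -0.004 0 0 0 0.05; 0.0015 0 -0.004 0 0 0 0.05",
)

```text
time: 14.8
tool_pos: [546.9, 153.6, 87.6]
tcp_rot: [2.999, -0.005, 1.49]
contact_force: [-0.8, -0.3, -3.7]
grip_width: 62.8
```

```bash
python3 -c "
from h import *
where()"
```

```text
can centre in deck [32.2  1.4 36.1] force deck [-2.  -0.4 -3.2] grip 62.8
```

arm_command(
  targets="0.0007 0 -0.0019 0 0 0 0.05; 0.0007 0 -0.0019 0 0 0 0.05; 0.0007 0 -0.0019 0 0 0 0.05",
)

```text
time: 15.1
tool_pos: [547.6, 153.5, 85.7]
tcp_rot: [2.999, -0.005, 1.49]
contact_force: [0.5, -0.4, -3.5]
grip_width: 63.2
```

arm_command(
  targets="0.0003 0 -0.001 0 0 0 0.05; 0.0003 0 -0.001 0 0 0 0.05",
)

```text
time: 15.3
tool_pos: [548.0, 153.7, 85.0]
tcp_rot: [2.999, -0.005, 1.49]
contact_force: [-2.1, 1.2, 0.3]
grip_width: 63.7
```

```bash
python3 -c "
from h import *
where()"
```

```text
can centre in deck [32.2  1.6 33.2] force deck [-1.9  1.   1. ] grip 63.7
```

The can touches the board at z=33.2. Sliding it downhill toward the chock.

arm_command(
  targets="-0.002 0 -0.0003 0 0 0 0.05; -0.004 0.0003 -0.001 0 0 0 0.05; -0.0047 0.0004 -0.0013 0 0 0 0.05; -0.0047 0.0004 -0.0013 0 0 0 0.05",
)

```text
time: 15.7
tool_pos: [542.9, 153.9, 83.3]
tcp_rot: [2.999, -0.005, 1.49]
contact_force: [-0.6, -0.5, -3.0]
grip_width: 63.5
```

```bash
python3 -c "
from h import *
where()"
```

```text
can centre in deck [26.9  1.5 33.4] force deck [-1.5 -0.6 -2.6] grip 63.5
```

arm_command(
  targets="-0.0009 0 -0.0003 0 0 0 0.05; -0.0009 0 -0.0003 0 0 0 0.05",
)

```text
time: 15.9
tool_pos: [542.3, 153.9, 83.1]
tcp_rot: [2.999, -0.005, 1.49]
contact_force: [-0.5, -0.3, -1.3]
grip_width: 63.0
```

```bash
python3 -c "
from h import *
where()"
```

```text
can centre in deck [26.2  1.5 33.4] force deck [-0.9 -0.3 -1.1] grip 63.0
```

arm_command(
  targets="-0.0009 0 -0.0004 0 0 0 0.05; -0.0009 0 -0.0004 0 0 0 0.05",
)

```text
time: 16.1
tool_pos: [541.4, 153.9, 82.8]
tcp_rot: [2.999, -0.005, 1.49]
contact_force: [-0.4, 0.4, -2.3]
grip_width: 63.6
```

```bash
python3 -c "
from h import *
where()"
```

```text
can centre in deck [25.3  1.4 33.4] force deck [-1.2  0.3 -2. ] grip 63.6
```

arm_command(
  targets="-0.0007 0 -0.0003 0 0 0 0.05; -0.0007 0 -0.0003 0 0 0 0.05",
)

```text
time: 16.3
tool_pos: [540.7, 154.0, 82.5]
tcp_rot: [2.999, -0.005, 1.49]
contact_force: [0.3, -0.3, -1.6]
grip_width: 63.6
```

```bash
python3 -c "
from h import *
where()"
```

```text
can centre in deck [24.6  1.4 33.4] force deck [-0.3 -0.3 -1.6] grip 63.6
```

arm_command(
  targets="-0.0009 0 -0.0003 0 0 0 0.05; -0.0009 0 -0.0003 0 0 0 0.05",
)

```text
time: 16.5
tool_pos: [539.9, 153.9, 82.2]
tcp_rot: [2.998, -0.005, 1.49]
contact_force: [0.7, -0.0, -1.5]
grip_width: 63.9
```

```bash
python3 -c "
from h import *
where()"
```

```text
can centre in deck [23.7  1.3 33.4] force deck [ 0.2  0.  -1.7] grip 63.9
```

arm_command(
  targets="-0.0007 0 -0.0003 0 0 0 0.05; -0.0007 0 -0.0003 0 0 0 0.05",
)

```text
time: 16.7
tool_pos: [539.3, 153.9, 82.0]
tcp_rot: [2.998, -0.005, 1.49]
contact_force: [0.9, 1.0, -2.0]
grip_width: 63.8
```

```bash
python3 -c "
from h import *
where()"
```

```text
can centre in deck [23.   1.2 33.3] force deck [ 0.1  1.1 -2.2] grip 63.8
```

arm_command(
  targets="-0.0009 0 -0.0003 0 0 0 0.05; -0.0009 0 -0.0003 0 0 0 0.05",
)

```text
time: 16.9
tool_pos: [538.2, 153.9, 81.5]
tcp_rot: [2.999, -0.005, 1.49]
contact_force: [1.1, -1.2, -1.9]
grip_width: 63.5
```

```bash
python3 -c "
from h import *
where()"
```

```text
can centre in deck [21.9  1.1 33.3] force deck [ 0.4 -1.1 -2.2] grip 63.5
```

arm_command(
  targets="-0.0009 0 -0.0003 0 0 0 0.05; -0.0009 0 -0.0003 0 0 0 0.05",
)

```text
time: 17.1
tool_pos: [537.3, 153.9, 81.2]
tcp_rot: [2.999, -0.005, 1.49]
contact_force: [1.4, -0.9, -1.5]
grip_width: 63.2
```

```bash
python3 -c "
from h import *
where()"
```

```text
can centre in deck [20.9  1.1 33.3] force deck [ 0.9 -0.7 -2. ] grip 63.2
```

```bash
python3 - <<'E'
from h import *
c=snap('wrist','w7');w=cloud(c);d=(w-OD)@RD
cv2.imwrite('pics/w7.png',c['color'][:,:,::-1])
m=(d[...,2]>14)&(d[...,2]<23)&(abs(d[...,0]+25)<45)&(c['color'].max(-1)<70)
q=d[m];print(m.sum(),q.min(0),q.max(0),np.percentile(q[:,0],[2,50,98]))
hsv=cv2.cvtColor(c['color'],cv2.COLOR_RGB2HSV)
m=(hsv[...,0]<25)&(hsv[...,1]>150)&(d[...,2]>45)&(d[...,2]<70)&(d[...,1]>10)&(d[...,1]<58);q=d[m]
for lo in (0,):
    print('can',m.sum(),'top z',np.percentile(q[:,2],[50,90,98]),'x at top',np.median(q[q[:,2]>np.percentile(q[:,2],90)][:,0]),'xrange',q[:,0].min(),q[:,0].max())
A=lambda x:np.hypot(q[:,0]-x[0],q[:,2]-x[1])-33
from scipy.optimize import least_squares
print(least_squares(A,[21,33],loss='soft_l1').x)
E
```

```text
5334 [-47.2823563  -57.97680792  14.01892693] [-6.54355905 61.45313963 22.17642756] [-45.67647583 -31.47365516  -9.51000378]
can 12098 top z [61.84751878 66.19168857 67.02003358] x at top 22.33271855199856 xrange -8.771929701285433 52.99711333226334
[21.57441879 33.1158227 ]
```

View pics/w7.png

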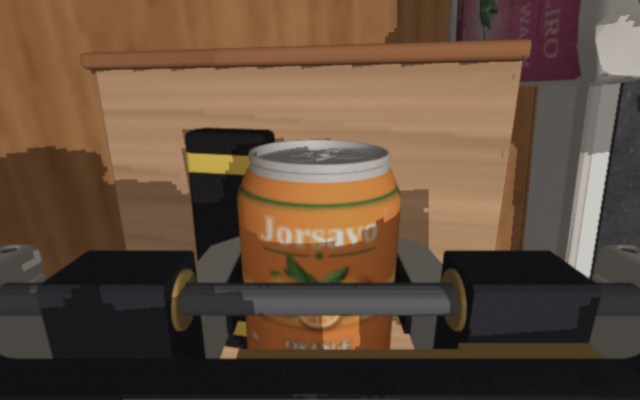

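arm_command(
  targets="-0.0009 0 -0.0003 0 0 0 0.05; -0.0009 0 -0.0003 0 0 0 0.05; -0.0009 0 -0.0003 0 0 0 0.05",
)

```text
time: 17.45
tool_pos: [536.4, 154.0, 80.9]
tcp_rot: [2.999, -0.005, 1.49]
contact_force: [1.4, -0.2, -1.1]
grip_width: 63.6
```

```bash
python3 -c "
from h import *
where()
from plant import get_obs
print(get_obs()['moment'])"
```

```text
can centre in deck [19.9  1.  33.4] force deck [ 0.9 -0.1 -1.5] grip 63.6
[-0.08073592 -0.22965597  0.01863339]
```

```bash
cat > meas.py <<'E'
from h import *
import sys
from scipy.optimize import least_squares
c=snap('wrist',sys.argv[1]);w=cloud(c);d=(w-OD)@RD
col=c['color'].astype(int);hsv=cv2.cvtColor(c['color'],cv2.COLOR_RGB2HSV)
m=(d[...,2]>17)&(d[...,2]<23)&(abs(d[...,0]+25)<45)&(col.max(-1)<70)&(d[...,1]>40);q=d[m]
print('chock end n',m.sum(),'x low edge',np.percentile(q[:,0],[1,3]),'y end',np.percentile(q[:,1],98),'z',np.median(q[:,2]))
m=(hsv[...,0]<25)&(hsv[...,1]>150)&(d[...,2]>45)&(d[...,2]<70)&(d[...,1]>10)&(d[...,1]<58);q=d[m]
print('can x,z',least_squares(lambda x:np.hypot(q[:,0]-x[0],q[:,2]-x[1])-33,[21,33],loss='soft_l1').x)
where()
E
python3 - <<'E'
from h import *
for f in('w3','w7'):
    c=load(f);d=(cloud(c)-OD)@RD;col=c['color'].astype(int)
    m=(d[...,2]>17)&(d[...,2]<23)&(abs(d[...,0]+25)<45)&(col.max(-1)<70)&(d[...,1]>40);q=d[m];print(f,m.sum(),np.percentile(q[:,0],[1,3]),np.percentile(q[:,1],98),np.median(q[:,2]))
E
python3 meas.py w8
```

```text
w3 725 [-45.06171081 -44.27181046] 60.868927462744274 19.794657695031734
w7 1749 [-45.39425516 -44.33916437] 60.968099654677665 19.698180920459993
chock end n 1765 x low edge [-46.25775264 -45.16101281] y end 61.00513374797008 z 19.713666588631384
can x,z [20.59989084 33.12248094]
can centre in deck [20.   1.1 33.4] force deck [ 1.3  0.6 -1. ] grip 63.6
```

The chock has begun to move with the can (-0.9 mm for a 1 mm push), so the can bears on it. I'm settling it 0.4 mm onto the board, then opening gently.

arm_command(
  targets="0.0001 0 -0.0005 0 0 0 0.05; 0.0001 0 -0.0005 0 0 0 0.05; 0.0001 0 -0.0005 0 0 0 0.05",
)

```text
time: 17.8
tool_pos: [536.5, 154.0, 80.8]
tcp_rot: [2.999, -0.005, 1.49]
contact_force: [-1.3, -0.3, 3.7]
grip_width: 63.1
```

```bash
python3 -c "
from h import *
where()"
```

```text
can centre in deck [20.   1.1 33.2] force deck [ 0.1 -0.4  3.9] grip 63.1
```

The can now touches both the board (3.9 N) and the chock. Releasing.

arm_command(
  targets="0 0 0 0 0 0 0.066; 0 0 0 0 0 0 0.07; 0 0 0 0 0 0 0.076; 0 0 0 0 0 0 0.078; 0 0 0 0 0 0 0.078",
)

```text
time: 18.3
tool_pos: [536.5, 153.9, 80.4]
tcp_rot: [2.999, -0.005, 1.49]
contact_force: [0.9, 0.7, 0.5]
grip_width: 77.7
```

```bash
python3 meas.py w9; python3 - <<'E'
from h import *
print((-place_tool()[:,2]*100).round(1))
E
```

```text
chock end n 1790 x low edge [-46.28492309 -45.30427292] y end 61.05440365925153 z 19.703745539676962
can x,z [20.83826627 32.42801713]
can centre in deck [19.9  1.  32.8] force deck [0.2 0.2 0.2] grip 78.0
[-13.9   1.1  99. ]
```

It holds at rest. Withdrawing along the tool axis.

arm_command(
  targets="-0.0014 0 0.01 0 0 0 0.078; -0.0042 0 0.03 0 0 0 0.078; -0.0084 0 0.06 0 0 0 0.078; -0.014 0.001 0.1 0 0 0 0.078; -0.02 0.001 0.14 0 0 0 0.078",
)

```text
time: 18.85
tool_pos: [515.9, 154.9, 222.4]
tcp_rot: [2.999, -0.005, 1.49]
contact_force: [0.9, -0.3, -0.8]
grip_width: 78.1
```

arm_command(
  targets="-0.1 -0.05 0.05 0 0 0 0.078; -0.1 -0.05 0.05 0 0 0 0.078; -0.1 -0.05 0.05 0 0 0 0.078; -0.1 -0.05 0.05 0 0 0 0.078; -0.1 -0.05 0.05 0 0 0 0.078",
)

```text
time: 19.35
tool_pos: [417.0, 105.0, 271.3]
tcp_rot: [2.996, -0.005, 1.489]
contact_force: [0.0, -0.6, -0.2]
grip_width: 78.2
```

```bash
python3 - <<'E'
from h import *
from scipy.optimize import least_squares
c=snap('wrist','w10');t=snap('top','top2');d=(cloud(c)-OD)@RD
hsv=cv2.cvtColor(c['color'],cv2.COLOR_RGB2HSV);col=c['color'].astype(int)
m=(hsv[...,0]<25)&(hsv[...,1]>150)&(d[...,2]>42)&(d[...,2]<72)&(abs(d[...,1])<70);q=d[m]
f=lambda x:np.hypot(q[:,0]-x[0]-x[2]*q[:,1],q[:,2]-x[1])-33
x=least_squares(f,[21,33,0],loss='soft_l1').x;print('can x,z,skew',x,'y range',np.percentile(q[:,1],[1,99]),m.sum())
m=(d[...,2]>17)&(d[...,2]<23)&(abs(d[...,0]+25)<30)&(abs(d[...,1])<75);q=d[m];print('chock',cv2.minAreaRect(q[:,:2].astype(np.float32)),np.median(q[:,2]))
w0=cloud(load('top0'));w1=cloud(t)
for n,wd in dict(apple=(270,300,148,175),tub=(345,373,148,175),san=(200,230,148,175)).items():
    a,b,e,g=wd
    print(n,[ (lambda z:z[z[:,2]>30].mean(0).round(1))(w[e:g,a:b].reshape(-1,3)) for w in (w0,w1)])
A=c['color'][:,:,::-1];B=cv2.resize(t['color'][140:260,200:360,::-1],(533,400));cv2.imwrite('pics/fin.png',cv2.resize(np.hstack([A,B]),None,fx=.68,fy=.68,interpolation=cv2.INTER_AREA))
E
```

```text
can x,z,skew [2.09477530e+01 3.26991945e+01 8.26269197e-03] y range [-43.8823481   49.04317601] 5451
chock ((-28.727176666259766, 1.0732612609863281), (119.12422180175781, 39.748374938964844), 88.68522644042969) 19.843696816407206
apple [array([686.4,  29.2,  56.9]), array([686.5,  29. ,  57.2])]
tub [array([ 691.7, -226.1,   64.7]), array([ 691.8, -226.3,   64.8])]
san [array([667.9, 254. , 101.5]), array([667.8, 253.9, 101.8])]
```

View pics/fin.png

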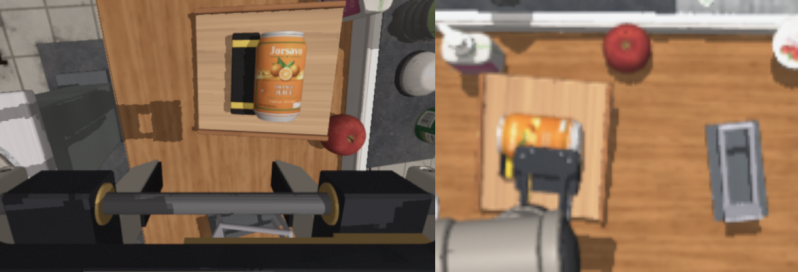

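The picture shows the can at (280,75) px lying parallel to the chock at (245,73), just uphill of it; apple, tub and bottle have not moved. One repeat measurement to check for creep before handing in.

arm_command(
  targets="0 0 0 0 0 0 0.078; 0 0 0 0 0 0 0.078; 0 0 0 0 0 0 0.078; 0 0 0 0 0 0 0.078; 0 0 0 0 0 0 0.078",
)

```text
time: 19.95
tool_pos: [416.6, 105.0, 270.3]
tcp_rot: [2.999, -0.005, 1.49]
contact_force: [0.8, 0.6, 0.4]
grip_width: 78.3
```

arm_command(
  targets="0 0 0 0 0 0 0.078; 0 0 0 0 0 0 0.078; 0 0 0 0 0 0 0.078; 0 0 0 0 0 0 0.078; 0 0 0 0 0 0 0.078",
)

```text
time: 20.45
tool_pos: [416.5, 104.9, 270.5]
tcp_rot: [2.999, -0.005, 1.49]
contact_force: [0.6, -0.4, -0.2]
grip_width: 77.8
```

```bash
python3 - <<'E'
from h import *
from scipy.optimize import least_squares
c=snap('wrist','w11');print(c['obs']['time'])
for c in (load('w10'),c):
    d=(cloud(c)-OD)@RD;hsv=cv2.cvtColor(c['color'],cv2.COLOR_RGB2HSV)
    m=(hsv[...,0]<25)&(hsv[...,1]>150)&(d[...,2]>42)&(d[...,2]<72)&(abs(d[...,1])<70);q=d[m]
    print('can',least_squares(lambda x:np.hypot(q[:,0]-x[0]-x[2]*q[:,1],q[:,2]-x[1])-33,[21,33,0],loss='soft_l1').x)
    m=(d[...,2]>17)&(d[...,2]<23)&(abs(d[...,0]+25)<30)&(abs(d[...,1])<75);q=d[m];print('chock',cv2.minAreaRect(q[:,:2].astype(np.float32)))
E
```

```text
20.45
can [2.09477530e+01 3.26991945e+01 8.26269197e-03]
chock ((-28.727176666259766, 1.0732612609863281), (119.12422180175781, 39.748374938964844), 88.68522644042969)
can [2.08996244e+01 3.27169504e+01 8.57975645e-03]
chock ((-28.915769577026367, 1.4237899780273438), (119.56275177001953, 39.70830154418945), 88.76945495605469)
```

Both are at rest, with under 0.4 mm of change in about 1 s. Handing in.

```bash
python3 -c "
from plant import *
print(close_job())"
```

```text
the job is handed in; nothing more can be done
None
```

The chock and can are both on the board, released and at rest, and I handed the job in at about 20.5 s of the 61 s. No verdict is reported.

**What I did**
- I laid the chock flat across the board and let it go.
- I lifted the can out of the rest square to its axis and lowered it just uphill of the chock.
- I slid it down until it bore on the chock and touched the board, then opened the fingers and withdrew.

**Last checks, in the board frame**

| | x (mm) | y (mm) | z | Angle off square |
|---|---|---|---|---|
| Chock | about -28 | about +1 | flat, top at about 20 mm | about 1.3° |
| Can | about +21 | about +2 | centre at about 33 mm | about 0.5° |

- **At rest:** two readings about 1 s apart differed by less than 0.4 mm.
- **Bystanders:** the apple, tub and sanitizer bottle are unmoved, within 0.3 mm.

**Disagreements**
- **Chock position:** it read x = -25.6 when placed and -27 to -29 afterwards. Part of that is the can pushing it 1–2 mm; the rest is probably measurement error. It is well inside the limits.
- **Grip width on the can:** it read about 63.5 mm instead of 66 mm. A deeper regrip gave the same reading, so I took it as give in the pads.
- **Can bearing on the chock:** I inferred this from the chock moving with the can, from the spacing of about 49.7 mm against a calculated 50.3 mm, and from the can staying put after release. I did not measure the contact force directly.

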